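Ink the date stamp and poise it over the card

TASK

Pick up the wooden hand stamp, ink it by pressing its foot gently onto the middle of the red spring-backed ink plate until you feel it clearly sink on its spring, then carry it over the top of the row of stacked cans to the label card. Finish while still holding it: poised upright and still about one centimetre above the blue printed box, centred on it and lined up with its long sides (either way round), and never touching the card. Do not disturb the cans, the glue stick, the spring clip or the pad of seal strips.

Things in the scene. Friction and masses are not known exactly. Their poses are not given: they have to be found in the camera images.
- stamp: Wooden hand stamp, loose, standing upright on its flat foot. Foot 27 mm (own x) by 48 mm (own y) by 19 mm high; above it a round waist and a turned round knob 26 mm across from 31 to 62 mm above the underside, by which it is grasped. Total height 62 mm, 36 to 81 g. Origin: centre of the underside; z up. Reads the same turned half round.
- ink_tray: Low grey square tray, 90 mm by 90 mm, 12 mm high rim, with a square red ink plate; fixed to the table. Origin: centre of the underside.
- ink_top (a point): Centre of the top face of the red ink plate when not pressed, 18 mm above the table. The plate is 76 mm square, rides on a spring of 1500 N/m and stands proud of the rim by 6 mm.
- ink_plate (a joint): How far the red ink plate is pressed down, m: 0 up, 0.005 down on its stop (7.5 N). It springs back when let go. It counts as inked once pressed down more than 0.0025 (about 4 N) for a moment; more than 25 N is too hard.
- card_holder: Fixed aluminium plate 100 mm (own x) by 120 mm (own y) by 8 mm high, with a white card on it, top at 9 mm, held by four black corner tabs that stand to 13 mm. Origin: centre of the underside; z up.
- date_box (a point): Centre of the blue outlined box printed on the card, on the card's top face, 9 mm above the table. The box is 38 mm (own x) by 60 mm (own y) inside; axes as the card holder's.
- can_a_low: Clear can of brown nuts with a white lid, 70 mm across, 45 mm high, loose, standing on the table; stack a of the row of three two-high stacks (a nearest the robot, b middle, c farthest), between ink and card. Origin: centre of the underside; its axes start parallel to the world's.
- can_a_top: Clear can of brown nuts with a white lid, 70 mm across, 45 mm high, loose, stacked on the can below, its lid about 90 mm above the table; stack a of the row of three two-high stacks (a nearest the robot, b middle, c farthest), between ink and card. Origin: centre of the underside; its axes start parallel to the world's.
- can_b_low: Clear can of brown nuts with a white lid, 70 mm across, 45 mm high, loose, standing on the table; stack b of the row of three two-high stacks (a nearest the robot, b middle, c farthest), between ink and card. Origin: centre of the underside; its axes start parallel to the world's.
- can_b_top: Clear can of brown nuts with a white lid, 70 mm across, 45 mm high, loose, stacked on the can below, its lid about 90 mm above the table; stack b of the row of three two-high stacks (a nearest the robot, b middle, c farthest), between ink and card. Origin: centre of the underside; its axes start parallel to the world's.
- can_c_low: Clear can of brown nuts with a white lid, 70 mm across, 45 mm high, loose, standing on the table; stack c of the row of three two-high stacks (a nearest the robot, b middle, c farthest), between ink and card. Origin: centre of the underside; its axes start parallel to the world's.
- can_c_top: Clear can of brown nuts with a white lid, 70 mm across, 45 mm high, loose, stacked on the can below, its lid about 90 mm above the table; stack c of the row of three two-high stacks (a nearest the robot, b middle, c farthest), between ink and card. Origin: centre of the underside; its axes start parallel to the world's.
- glue: Glue stick with red cap, upright, 25 mm across, 92 mm high, loose bystander. Origin: centre of the underside.
- clip: Black spring clip standing on its mouth, 31 x 40 x 37 mm, loose bystander. Origin: centre of the underside.
- seal_strips: Small brown-yellow pad of paper seal strips, 25 x 42 x 11 mm, loose bystander. Origin: centre of the underside.
- tall_stacks_left (a point): Middle between the tops of two tall stacks of brown cans that stand fixed to the left of the card, six cans (274 mm) high; together they fill x 0.43 to 0.57 m and y 0.14 to 0.24 m. Keep the arm and the gripper clear of them.
- tall_stacks_back (a point): Top of one of the front stacks of the block of tall stacks of orange cans, up to 365 mm high, that stand fixed behind the work: they fill x beyond 0.60 m for y from -0.15 to 0.24 m, and x beyond 0.68 m for y from -0.32 to -0.15 m. Keep the arm and the gripper clear of them.
Not all that is in view belongs to the job. There is more than one size of the stamp; the job needs the smaller.

How it is judged:
On the way, in this order (a step that is already met when the one before it is completed fails the run):
1. the stamp's foot, centred on the red ink plate within 13 mm, presses the plate down more than 2.5 mm (value of joint ink_plate above 0.0025 m and contact force between stamp and ink_tray above 1.5 N and horizontal distance between stamp and ink_top below 0.013 m), for 0.15 s.
2. the stamp passes over the row of cans, its underside above their lids (height (world z) of stamp above 0.092 m and y of stamp in the frame of can_b_low between -0.035 and 0.035 m and x of stamp in the frame of can_b_low between -0.14 and 0.14 m), for 0.05 s.
At the end, for the whole second after the job is handed in: The stamp is held in the fingers and still, its underside 4 to 18 mm above the card, its centre within 6 mm across and 7 mm along the printed box's centre, its long sides within 0.15 rad of the box's, upright within 0.12 rad, touching nothing but the fingers (x of stamp in the frame of date_box between -0.006 and 0.006 m and y of stamp in the frame of date_box between -0.007 and 0.007 m and z of stamp in the frame of date_box between 0.004 and 0.018 m and angle between the y axis of stamp and the y axis of date_box, either way round below 0.15 rad and angle between stamp's own z axis and vertical below 0.12 rad and linear speed of stamp below 0.02 m/s and contact force between stamp and the fingers above 1 N and contact force between stamp and card_holder below 0.05 N); the arm keeps its last pose, push and grip.
It fails at once if the stamp touches the card or its holder (contact force between stamp and card_holder above 0.1 N).
It fails at once if the stamp is pressed on the ink harder than 25 N (contact force between stamp and ink_tray above 25 N).
It fails at once if a can of the row is moved more than 15 mm (distance of any of can_a_low, can_a_top, can_b_low, can_b_top, can_c_low, can_c_top from where it was at the start of the episode above 0.015 m).
It fails at once if a bystander (glue stick, spring clip or seal strips) is moved more than 15 mm (distance of any of glue, clip, seal_strips from where it was at the start of the episode above 0.015 m).
It also fails if it takes over 48 s, if anything falls off the work surface, if the arm or the gripper's body presses on something with over 40 N, if the wrist force passes 120 N, or if a joint passes its speed limit or range.

ROBOT

A 6-joint arm with a two-finger parallel gripper is mounted at the origin on a cart in front of the work surface, level with it; the furniture and walls round the work are solid. World frame = base frame: x ahead of the robot, y to its left, z up, the work surface at z = 0. Lengths are in m, angles in rad, forces in N, time in s.
With the tool pointing down it reaches from about 0.25 to 0.775 m from the base axis. Payload 4 kg.
Tool frame: the origin (TCP) lies midway between the tips of the shut fingers; the grasp point (between the pads) lies tcp_to_grasp behind it (tcp_to_grasp is the distance from the TCP to the grasp point, in m); z points along the fingers, y is the direction in which the jaws open and shut (so a half turn about z gives the same grasp; the last joint's range is limited). The gripper opens to 94 mm and grips with 3 to 60 N. Pads are 16 mm wide; open, the fingers measure 119 mm over their backs; the gripper's body (75 mm by 177 mm) begins 78 mm behind the grasp point.
Start: joints at [-1.209, 0.087, 1.371, -0, 1.684, -0.103], TCP at [0.247, -0.492, 0.206] pointing down, gripper open.
Joint ranges: [-3.1, 3.1], [-0.76, 2.03], [0.27, 2.55], [-1.08, 4.22], [0.17, 2.65], [-2.57, 2.57]. Speed limits (rad/s): [2.79, 2.79, 3.14, 3.14, 3.14, 3.14].

INTERFACE

Orientations are given as a rotation vector (axis times angle).
In Python, from workcell import sense, camera, sign_off, tcp_to_grasp gives the robot as it stands.
- The arm moves only by the tool servo_tool, never from a script. Its argument "steps" is a list of rows, each an object with "angular": the turn, a rotation vector about the tool's x, y, z in rad, a list of three; "translation": the shift along the tool's x, y, z in m, a list of three; "fingers": the opening, from 0 (shut) to 1 (fully open). In form: [{"angular": [ax, ay, az], "translation": [tx, ty, tz], "fingers": fingers}, ...]. A call has 1 to 10 rows; each row is the pose to reach, as a shift and turn from the pose commanded when the call began, along the tool's axes at that moment; what a row does not reach only later rows make up. A row lasts 1/10 s, in which the tool goes at most 50 mm and 8.59 degrees, less where a joint would pass 70% of its speed; a pose out of reach is approached as far as the arm can. A call with a gripper value outside its range is refused whole. The fingers move at their own pace and stop on an object; "grip_force" is the grip in N (left out, the last holds). Time passes only in rows, so rows that repeat a pose let the fingers close. It gives the time, the measured TCP pose, the force and the opening at its end, in the units of the state.
- sense(): the state, without advancing time (a new reading comes with each control period).
- camera(name): name is "scene" or "top" or "wrist"; returns a dict with "img" (420x560x3 uint8, red, green, blue), "K" (3x3 intrinsics, pixels), "R" (3x3) and "t" (3): a world point X has camera coordinates R X + t. Camera axes: x right, y down, z forward; pixel columns grow to the right and rows downward; lengths in m; the calibration is good to about 2 mm. A picture is of the moment at which its call begins. There is no depth.
- sign_off(): hands the job in, once; it reports no verdict.
The state is a dict: "t": time; "joint_positions": joint angles; "qvel": joint speeds; "joint_efforts": joint torques, N m; "eef_pos": TCP position; "orientation": TCP orientation; "contact_force": force on the tool from outside, world axes, zero at the start; "ft_torque": the same for the moment, N m; "width": finger opening in m.
Only numpy, scipy, OpenCV 4.12 (cv2) and the standard library are available. Lean on these libraries where they do the work, as an engineer would, in place of code of your own. Each camera call takes 0.05 s, during which the arm holds its last target.

## Working session

There is one attempt and no reset: what is moved stays moved. The work goes in short steps, Python scripts to look and compute and a tool call to move; the robot and the scene stay as the last step left them, time stands still between calls to the robot, and variables do not carry over. Pictures are saved under pics/ and viewed, and the job is handed in when it is done.

Besides the shell and the picture viewer there is one more tool, called after "Emit:" as name(argument=value, ...), one argument or row to a line, values as JSON. servo_tool: Moves the arm, as the interface text tells. Its arguments: {"type":"object","properties":{"steps":{"type":"array"},"grip_force":{"type":"number"}},"required":["steps"]}

```bash
mkdir -p pics; ls; cat > h.py <<'E'
import numpy as np, cv2
from workcell import sense, camera, sign_off, tcp_to_grasp
def snap(n,f):
    c=camera(n); cv2.imwrite('pics/%s.png'%f,c['img'][:,:,::-1]); np.savez('pics/%s.npz'%f,**c); return c
def ld(f): return dict(np.load('pics/%s.npz'%f))
def ray(c,p):
    d=c['R'].T@np.linalg.solve(c['K'],[p[0],p[1],1.]); o=-c['R'].T@c['t']; return o,d
def onz(c,p,z):
    o,d=ray(c,p); return o+d*(z-o[2])/d[2]
def tri(c1,p1,c2,p2):
    o1,d1=ray(c1,p1);o2,d2=ray(c2,p2)
    d1/=np.linalg.norm(d1);d2/=np.linalg.norm(d2)
    s=np.linalg.lstsq(np.c_[d1,-d2],o2-o1,rcond=None)[0]
    a=o1+s[0]*d1;b=o2+s[1]*d2
    return (a+b)/2,np.linalg.norm(a-b)
def proj(c,X):
    q=c['K']@(c['R']@np.array(X)+c['t']); return q[:2]/q[2]
E
python3 - <<'E'
from h import *
for n in ['scene','top','wrist']:
    c=snap(n,n+'0'); print(n,-c['R'].T@c['t'])
print(sense(),tcp_to_grasp)
E
```

```text
pics
scene [-0.54848717 -0.97547277  0.82615064]
top [ 0.36590902 -0.15110725  1.80318102]
wrist [ 0.3173169  -0.45438524  0.38291193]
{'t': 0.15, 'joint_positions': array([-1.20906055e+00,  8.78188841e-02,  1.37190240e+00, -1.55500211e-05,
        1.68356739e+00, -1.03133678e-01]), 'qvel': array([ 0.00012054, -0.00260778, -0.00408575,  0.00023732, -0.00183638,
        0.00334139]), 'joint_efforts': array([ 2.26804739e-03, -3.40640616e+01, -3.02793860e+01,  7.18739606e-02,
        3.04625707e-02, -1.25775587e-04]), 'eef_pos': array([ 0.24639669, -0.4912607 ,  0.20455702]), 'orientation': array([-3.05547626e+00, -7.23268270e-01,  3.67386028e-04]), 'contact_force': array([0.45126627, 1.02311469, 0.34812965]), 'ft_torque': array([-0.00748141, -0.03938077, -0.01306608]), 'width': 0.0936654103696495} 0.0188
```

View pics/scene0.png

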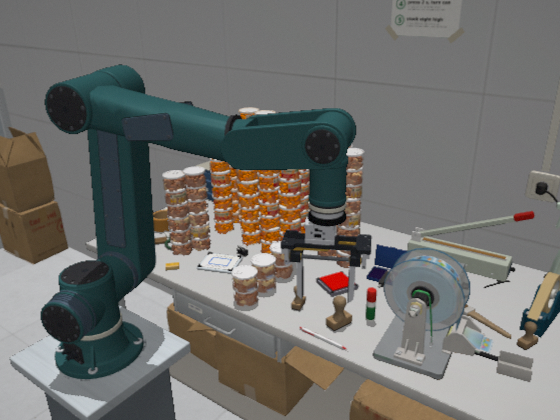

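View pics/top0.png

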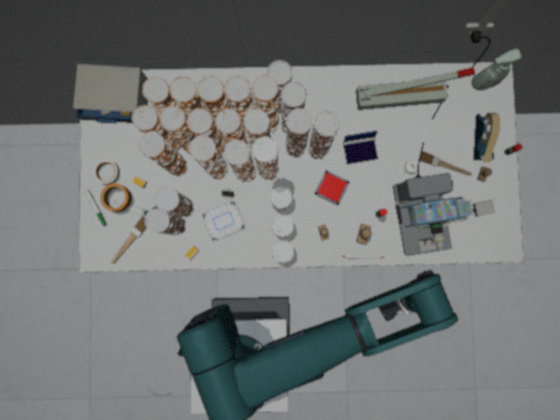

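View pics/wrist0.png

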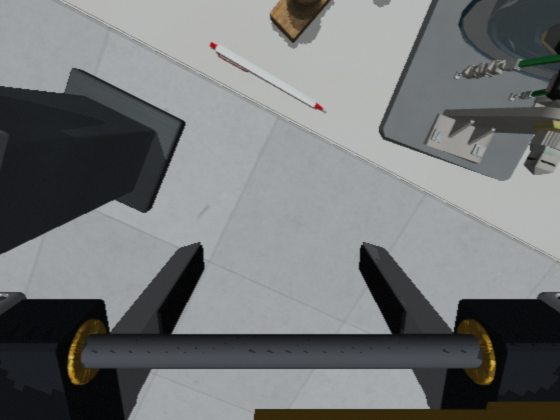

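The top view shows the row of cans at about (283,195..252), the ink tray at (332,187) and the card at (223,221). The stamps are at (324,232), which looks smaller, and (364,234), with a third at (485,173). I'll zoom in.

```bash
python3 - <<'E'
from h import *
c=ld('top0'); im=c['img'][:,:,::-1]
cv2.imwrite('pics/topz.png',cv2.resize(im[160:280,180:400],None,fx=3.6,fy=3.6,interpolation=cv2.INTER_CUBIC))
s=ld('scene0'); im=s['img'][:,:,::-1]
cv2.imwrite('pics/scz.png',cv2.resize(im[230:350,160:390],None,fx=3.4,fy=3.4,interpolation=cv2.INTER_CUBIC))
for p,z in [((324,232),.06),((364,234),.06),((485,173),.05),((332,187),.018),((223,221),.009),((282,195),.09),((283,226),.09),((284,252),.09),((381,213),.09),((228,193),.03),((192,252),.01)]: print(p,onz(c,p,z).round(3))
E
```

```text
(324, 232) [ 0.434 -0.291  0.06 ]
(364, 234) [ 0.424 -0.421  0.06 ]
(485, 173) [ 0.617 -0.83   0.05 ]
(332, 187) [ 0.585 -0.326  0.018]
(223, 221) [0.48  0.042 0.009]
(282, 195) [ 0.554 -0.157  0.09 ]
(283, 226) [ 0.454 -0.158  0.09 ]
(284, 252) [ 0.371 -0.16   0.09 ]
(381, 213) [ 0.489 -0.474  0.09 ]
(228, 193) [0.571 0.022 0.03 ]
(192, 252) [0.378 0.146 0.01 ]
```

View pics/topz.png

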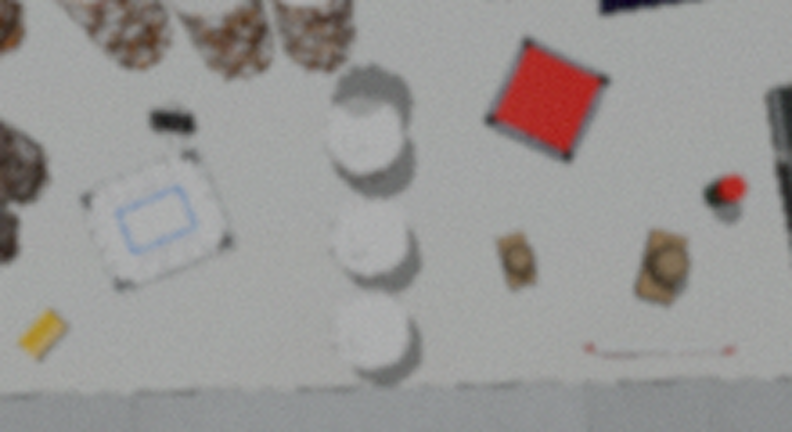

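View pics/scz.png

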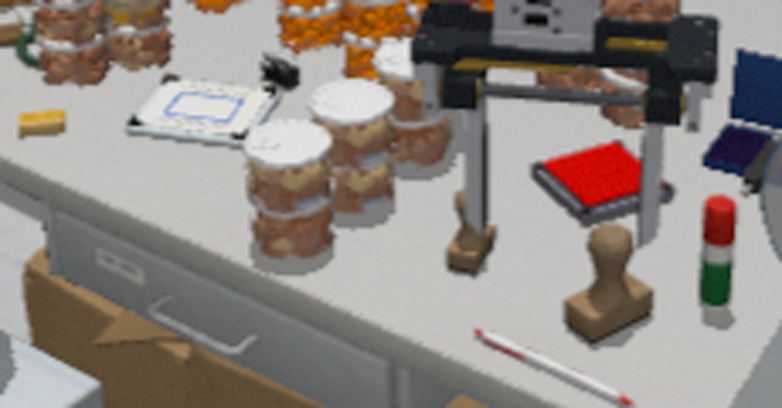

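```bash
python3 - <<'E'
from h import *
from scipy.spatial.transform import Rotation as Ro
c=ld('wrist0'); s=sense()
T=Ro.from_rotvec(s['orientation']).as_matrix()
C=-c['R'].T@c['t']
print('cam in tool',T.T@(C-s['eef_pos']))
print('axes cam in tool\n',(T.T@c['R'].T).round(3)); print(c['K'])
for p in [(280,60),(280,210),(280,0),(300,0)]: print(p,(T.T@(onz(c,p,0.03)-s['eef_pos'])).round(3))
d=np.array([0.434,-0.291,.06])-s['eef_pos']; print('stamp in tool',T.T@d)
E
```

```text
cam in tool [ 0.07995406 -0.00146957 -0.17833996]
axes cam in tool
 [[ 0.    -0.962 -0.274]
 [ 1.     0.001 -0.001]
 [ 0.001 -0.274  0.962]]
[[321.8137025    0.         281.19243808]
 [  0.         321.8137025  210.45375229]
 [  0.           0.           1.        ]]
(280, 60) [ 0.137 -0.003  0.175]
(280, 210) [-0.02  -0.003  0.175]
(280, 0) [ 0.19  -0.003  0.175]
(300, 0) [0.19  0.016 0.175]
stamp in tool [ 0.25744976 -0.09466152  0.14475807]
```

Emit:
servo_tool(
  steps=[
    {"angular": [0,0,0.04],"translation": [0.04,-0.02,0],"fingers": 1},
    {"angular": [0,0,0.08],"translation": [0.08,-0.042,0],"fingers": 1},
    {"angular": [0,0,0.12],"translation": [0.12,-0.064,0],"fingers": 1},
    {"angular": [0,0,0.16],"translation": [0.15,-0.08,0],"fingers": 1},
    {"angular": [0,0,0.16],"translation": [0.17,-0.09,0],"fingers": 1},
    {"angular": [0,0,0.16],"translation": [0.17,-0.09,0],"fingers": 1},
    {"angular": [0,0,0.16],"translation": [0.17,-0.09,0],"fingers": 1},
  ],
)

```text
t: 0.85
eef_pos: [0.358, -0.335, 0.2053]
orientation: [3.105, 0.478, -0.001]
contact_force: [-0.4, -0.0, -1.2]
width: 0.0941
```

```bash
python3 - <<'E'
from h import *
c=snap('wrist','wrist1');s=sense();print(s['t'],s['eef_pos'],s['orientation'],s['contact_force'])
E
```

```text
0.9 [ 0.35773222 -0.33550207  0.20526582] [ 3.10506020e+00  4.76500347e-01 -1.13625313e-03] [-0.53124934 -0.73041616  1.49487082]
```

View pics/wrist1.png

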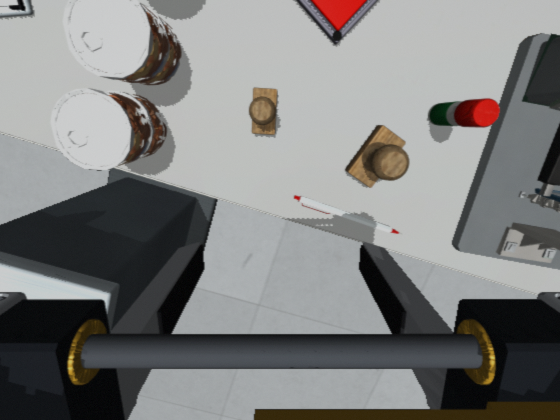

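The stamp is at (264,111), with foot corners near (252,88) and (276,135) and the knob on top. The ink tray is at the top of the frame at (337,20). I'll move forward for a second view.

Emit:
servo_tool(
  steps=[
    {"angular": [0,0,0],"translation": [0.035,-0.008,0],"fingers": 1},
    {"angular": [0,0,0],"translation": [0.065,-0.016,0],"fingers": 1},
    {"angular": [0,0,0],"translation": [0.065,-0.016,0],"fingers": 1},
    {"angular": [0,0,0],"translation": [0.065,-0.016,0],"fingers": 1},
  ],
)

```text
t: 1.3
eef_pos: [0.4148, -0.3012, 0.2051]
orientation: [3.105, 0.476, -0.002]
contact_force: [0.1, -0.4, -0.4]
width: 0.094
```

```bash
python3 - <<'E'
from h import *
c=snap('wrist','wrist2');s=sense();print(s['t'],s['eef_pos'],s['orientation'],s['contact_force'])
a=ld('wrist1')
cv2.imwrite('pics/z12.png',np.hstack([cv2.resize(a['img'][70:150,225:305,::-1],(390,390)),cv2.resize(c['img'][130:270,230:330,::-1],(390,546))[:390]]))
E
```

```text
1.35 [ 0.41444726 -0.30133559  0.2052031 ] [ 3.10539784e+00  4.74694243e-01 -1.82892806e-03] [-0.96015858 -0.4993088   0.98652956]
```

View pics/wrist2.png

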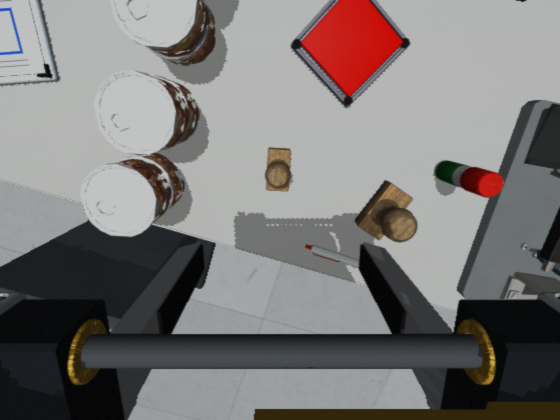

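View pics/z12.png

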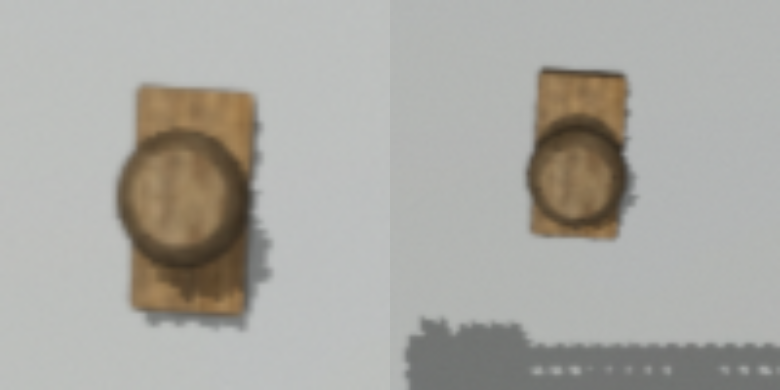

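```bash
python3 - <<'E'
from h import *
a=ld('wrist1');b=ld('wrist2')
A=np.array([(138,86),(255,95),(244,314),(131,306),(185,198)])/4.875+[225,70]
B=(np.array([(540,71),(626,75),(617,238),(531,234),(578,175)])-[390,0])/3.9+[230,130]
P=[]
for p,q in zip(A,B):
    X,e=tri(a,p,b,q); P.append(X); print(X.round(4),round(e,4), onz(a,p,.019).round(4),onz(b,q,.019).round(4))
for cc,Q in((a,A),(b,B)):
    F=np.array([onz(cc,p,.019) for p in Q[:4]]); print('foot c',F.mean(0).round(4),'len',np.linalg.norm(F[0]-F[3]),np.linalg.norm(F[1]-F[2]),'w',np.linalg.norm(F[0]-F[1]))
    l=(F[0]+F[1]-F[2]-F[3]);print('long yaw',np.arctan2(l[1],l[0]), 'knob@.055',onz(cc,Q[4],.055))
# ink & cans
im=b['img'].astype(int)
m=((im[...,0]>150)&(im[...,1]<60)&(im[...,2]<60)).astype(np.uint8); m[:, 420:]=0;m[120:]=0
print(m.sum())
E
```

```text
[ 0.4553 -0.2714  0.0151] 0.0004 [ 0.4549 -0.2716  0.019 ] [ 0.4558 -0.2716  0.019 ]
[ 0.4615 -0.296   0.0101] 0.0003 [ 0.4609 -0.2965  0.019 ] [ 0.4621 -0.2955  0.019 ]
[ 0.4155 -0.3079  0.0169] 0.0003 [ 0.4157 -0.308   0.019 ] [ 0.4159 -0.3076  0.019 ]
[ 0.4096 -0.283   0.0197] 0.0003 [ 0.4096 -0.2831  0.019 ] [ 0.4094 -0.2829  0.019 ]
[ 0.4355 -0.2898  0.0494] 0.0002 [ 0.4357 -0.2881  0.019 ] [ 0.4304 -0.2909  0.019 ]
foot c [ 0.4353 -0.2898  0.019 ] len 0.04673907288068657 0.04665473643021248 w 0.02556710832868888
long yaw 0.2490561503691112 knob@.055 [ 0.43548745 -0.29019526  0.055     ]
foot c [ 0.4358 -0.2894  0.019 ] len 0.047762035944621285 0.047791240673899484 w 0.024646980747243523
long yaw 0.2472737659154547 knob@.055 [ 0.43633616 -0.28944452  0.055     ]
5543
```

Emit:
servo_tool(
  steps=[
    {"angular": [0,0,0.055],"translation": [0.0235,-0.0045,0.03],"fingers": 1},
    {"angular": [0,0,0.055],"translation": [0.0235,-0.0045,0.07],"fingers": 1},
    {"angular": [0,0,0.055],"translation": [0.0235,-0.0045,0.11],"fingers": 1},
    {"angular": [0,0,0.055],"translation": [0.0235,-0.0045,0.13],"fingers": 1},
    {"angular": [0,0,0.055],"translation": [0.0235,-0.0045,0.13],"fingers": 1},
    {"angular": [0,0,0.055],"translation": [0.0235,-0.0045,0.13],"fingers": 1},
  ],
)

```text
t: 1.95
eef_pos: [0.4359, -0.29, 0.0761]
orientation: [3.117, 0.389, 0.0]
contact_force: [-0.0, 0.2, 0.7]
width: 0.094
```

```bash
python3 - <<'E'
from h import *
c=snap('wrist','wrist3');s=sense();print(s['t'],s['eef_pos'],s['orientation'],s['contact_force'])
E
```

```text
2.0 [ 0.43671659 -0.29039385  0.07723752] [3.11510811e+00 3.88873443e-01 2.86104461e-03] [0.19714582 0.12189263 1.02244984]
```

View pics/wrist3.png

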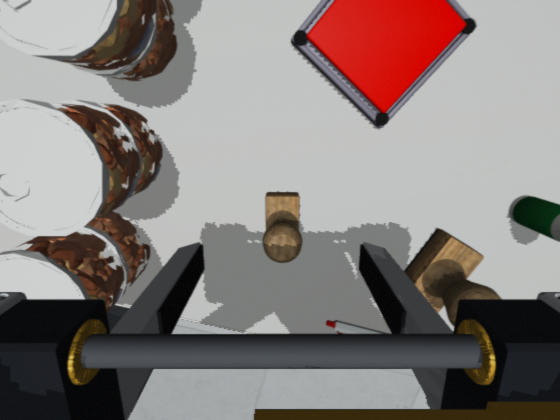

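The stamp's knob is at (282,240), midway between the fingers, and the neighbours are clear. Descending and gripping.

Emit:
servo_tool(
  steps=[
    {"angular": [0,0,0],"translation": [0,0,0.025],"fingers": 1},
    {"angular": [0,0,0],"translation": [0,0,0.0465],"fingers": 1},
    {"angular": [0,0,0],"translation": [0,0,0.0465],"fingers": 1},
    {"angular": [0,0,0],"translation": [0,0,0.0465],"fingers": 0.5},
    {"angular": [0,0,0],"translation": [0,0,0.0465],"fingers": 0.3},
    {"angular": [0,0,0],"translation": [0,0,0.0465],"fingers": 0.1},
    {"angular": [0,0,0],"translation": [0,0,0.0465],"fingers": 0.1},
    {"angular": [0,0,0],"translation": [0,0,0.0465],"fingers": 0.1},
    {"angular": [0,0,0],"translation": [0,0,0.0465],"fingers": 0.1},
    {"angular": [0,0,0],"translation": [0,0,0.0465],"fingers": 0.1},
  ],
  grip_force=20,
)

```text
t: 3.0
eef_pos: [0.4364, -0.2889, 0.029]
orientation: [3.117, 0.391, 0.0]
contact_force: [0.4, -0.0, -0.1]
width: 0.0414
```

```bash
python3 - <<'E'
from h import *
s=sense();print(s['t'],s['eef_pos'],s['orientation'],s['contact_force'],s['width'],s['joint_positions'])
b=ld('wrist3')
im=b['img']; hsv=cv2.cvtColor(np.ascontiguousarray(im),cv2.COLOR_RGB2HSV)
for n in ['top0','wrist2','wrist3']:
    b=ld(n); im=np.ascontiguousarray(b['img']).astype(int)
    m=((im[...,0]>120)&(im[...,1]<90)&(im[...,2]<90)&(im[...,0]-im[...,1]>80)).astype(np.uint8)
    cs=sorted(cv2.findContours(m,cv2.RETR_EXTERNAL,cv2.CHAIN_APPROX_NONE)[0],key=cv2.contourArea)[-1]
    r=cv2.minAreaRect(cs); box=cv2.boxPoints(r)
    W=np.array([onz(b,p,.018)for p in box]); print(n,box.round(1).tolist(),W.mean(0).round(4),[np.linalg.norm(W[i]-W[i-1]).round(4) for i in range(4)],W[:,:2].round(3).tolist())
E
```

```text
3.0 [ 0.43643997 -0.28890554  0.02902158] [3.11702161e+00 3.91409085e-01 2.62456194e-05] [ 0.3531155  -0.03712487 -0.13036559] 0.04142012239146894 [-6.93053590e-01  1.32715959e-01  1.68106701e+00 -5.24153698e-05
  1.32773095e+00  6.27920021e-01]
top0 [[317.20001220703125, 191.60000610351562], [326.79998779296875, 172.39999389648438], [346.3999938964844, 182.1999969482422], [336.79998779296875, 201.39999389648438]] [ 0.5859 -0.3253  0.018 ] [np.float64(0.0733), np.float64(0.0727), np.float64(0.0735), np.float64(0.0726)] [[0.571, -0.276], [0.635, -0.31], [0.601, -0.375], [0.537, -0.341]]
wrist2 [[296.0, 43.0], [353.5, -14.5], [406.5, 38.5], [349.0, 96.0]] [ 0.5841 -0.3215  0.018 ] [np.float64(0.0771), np.float64(0.0758), np.float64(0.0741), np.float64(0.0787)] [[0.566, -0.268], [0.632, -0.306], [0.604, -0.374], [0.534, -0.338]]
wrist3 [[300.6000061035156, 36.0], [385.3999938964844, -55.29999923706055], [468.70001220703125, 22.0], [383.8999938964844, 113.4000015258789]] [ 0.583  -0.3214  0.018 ] [np.float64(0.077), np.float64(0.0725), np.float64(0.0723), np.float64(0.0764)] [[0.567, -0.268], [0.629, -0.306], [0.602, -0.373], [0.534, -0.338]]
```

Emit:
servo_tool(
  steps=[
    {"angular": [0,0,0],"translation": [0,0,0],"fingers": 0.1},
    {"angular": [0,0,0],"translation": [0,0,0],"fingers": 0.1},
    {"angular": [0,0,0],"translation": [0,0,0],"fingers": 0.1},
    {"angular": [0,0,0],"translation": [0,0,0],"fingers": 0.1},
    {"angular": [0,0,0],"translation": [0,0,0],"fingers": 0.1},
  ],
  grip_force=20,
)

```text
t: 3.5
eef_pos: [0.4364, -0.2889, 0.0289]
orientation: [3.117, 0.391, -0.0]
contact_force: [-0.2, -0.1, 0.1]
width: 0.024
```

Emit:
servo_tool(
  steps=[
    {"angular": [0,0,0],"translation": [0,0,0],"fingers": 0.0},
    {"angular": [0,0,0],"translation": [0,0,-0.01],"fingers": 0.0},
    {"angular": [0,0,0],"translation": [0,0,-0.03],"fingers": 0.0},
    {"angular": [0,0,0],"translation": [0,0,-0.06],"fingers": 0.0},
    {"angular": [0,0,0],"translation": [0,0,-0.08],"fingers": 0.0},
    {"angular": [0,0,0],"translation": [0,0,-0.08],"fingers": 0.0},
    {"angular": [0,0,0],"translation": [0,0,-0.08],"fingers": 0.0},
  ],
  grip_force=25,
)

```text
t: 4.2
eef_pos: [0.4365, -0.2889, 0.1092]
orientation: [3.116, 0.391, 0.001]
contact_force: [0.7, 0.8, -1.0]
width: 0.0241
```

```bash
python3 - <<'E'
from h import *
c=snap('wrist','wrist4');snap('scene','scene4');s=sense();print(s['t'],s['eef_pos'],s['orientation'],s['contact_force'],s['width'])
e=ld('scene4');cv2.imwrite('pics/s4z.png',cv2.resize(e['img'][200:340,220:400,::-1],None,fx=4,fy=4))
E
```

```text
4.3 [ 0.43561763 -0.28819667  0.1074247 ] [-3.11507477e+00 -3.91175573e-01  3.05740731e-03] [-0.54975984  0.22641422 -1.0638771 ] 0.023926726754705557
```

View pics/wrist4.png

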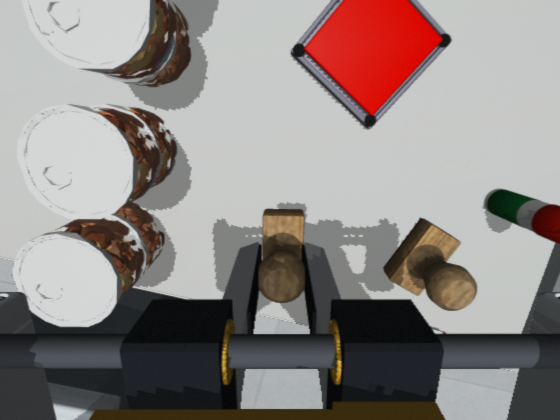

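View pics/s4z.png

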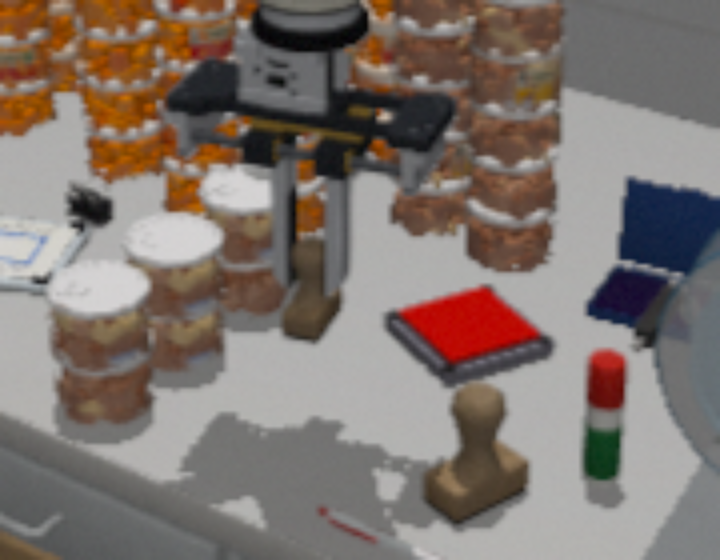

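The stamp is held upright between the fingers, with its foot at (283,235) in the wrist view. Next I'll move over the ink plate.

Emit:
servo_tool(
  steps=[
    {"angular": [0,0,0],"translation": [0.025,0.013,0],"fingers": 0.0},
    {"angular": [0,0,0],"translation": [0.06,0.031,0],"fingers": 0.0},
    {"angular": [0,0,0],"translation": [0.095,0.05,0],"fingers": 0.0},
    {"angular": [0,0,0],"translation": [0.12,0.063,0],"fingers": 0.0},
    {"angular": [0,0,0],"translation": [0.135,0.0695,0],"fingers": 0.0},
    {"angular": [0,0,0],"translation": [0.135,0.0695,0.02],"fingers": 0.0},
    {"angular": [0,0,0],"translation": [0.135,0.0695,0.035],"fingers": 0.0},
    {"angular": [0,0,0],"translation": [0.135,0.0695,0.035],"fingers": 0.0},
  ],
)

```text
t: 5.1
eef_pos: [0.5816, -0.3211, 0.0684]
orientation: [-3.111, -0.391, 0.012]
contact_force: [-0.5, -0.0, -1.7]
width: 0.024
```

```bash
python3 - <<'E'
from h import *
c=snap('wrist','wrist5');s=sense();print(s['t'],s['eef_pos'],s['orientation'],s['contact_force'],s['width'])
snap('scene','scene5')
cv2.imwrite('pics/s5z.png',cv2.resize(ld('scene5')['img'][200:340,220:400,::-1],None,fx=4,fy=4))
E
```

```text
5.15 [ 0.5824317  -0.32170788  0.07055493] [-3.11295484 -0.39065608  0.0078315 ] [ 0.7859592  -0.14705554 -0.57442493] 0.024047113308090135
```

View pics/wrist5.png

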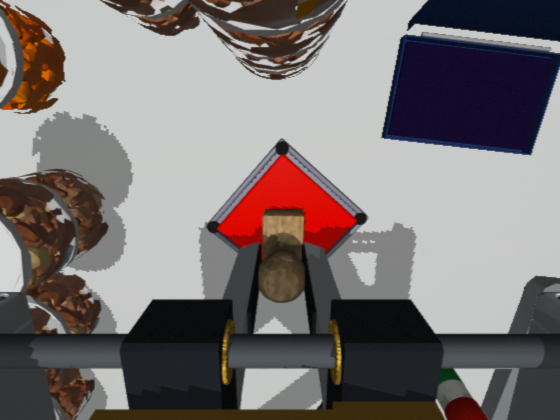

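View pics/s5z.png

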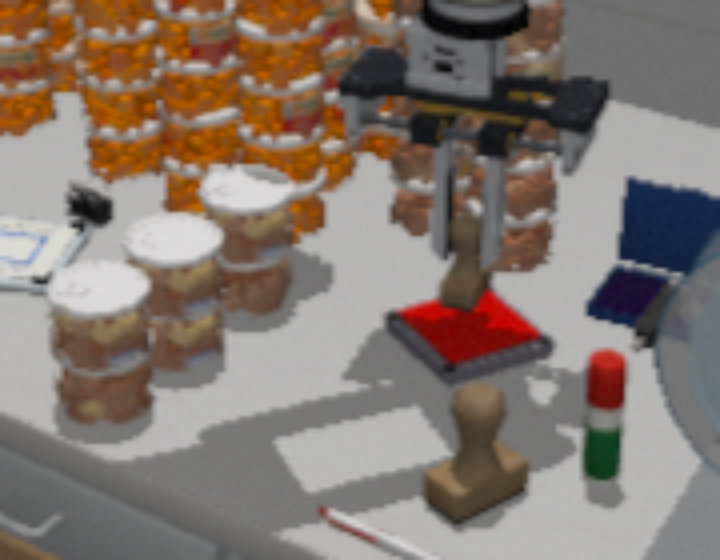

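```bash
python3 - <<'E'
from h import *
c=ld('wrist5')
L,R,T=[onz(c,p,.012) for p in((212,227),(361,218),(282,147))]
print((L+R)/2,L,R,T,np.linalg.norm(L-R))
print('foot top edge',onz(c,(263,210),.061),onz(c,(304,210),.061))
print(sense()['eef_pos'],sense()['contact_force'])
E
```

```text
[ 0.58476077 -0.32213288  0.012     ] [ 0.56695048 -0.26773613  0.012     ] [ 0.60257105 -0.37652963  0.012     ] [ 0.63926123 -0.30496203  0.012     ] 0.11447641907744172
foot top edge [ 0.6046821  -0.30234104  0.061     ] [ 0.61082524 -0.32614883  0.061     ]
[ 0.58332306 -0.32236944  0.07247374] [0.67176559 0.46936138 0.74396708]
```

Emit:
servo_tool(
  steps=[
    {"angular": [0,0,0],"translation": [0,0,0.008],"fingers": 0.0},
    {"angular": [0,0,0],"translation": [0,0,0.016],"fingers": 0.0},
    {"angular": [0,0,0],"translation": [0,0,0.022],"fingers": 0.0},
    {"angular": [0,0,0],"translation": [0,0,0.022],"fingers": 0.0},
    {"angular": [0,0,0],"translation": [0,0,0.022],"fingers": 0.0},
  ],
)

```text
t: 5.7
eef_pos: [0.5843, -0.3228, 0.0518]
orientation: [-3.117, -0.391, 0.0]
contact_force: [0.8, 0.2, -0.5]
width: 0.024
```

Emit:
servo_tool(
  steps=[
    {"angular": [0,0,0],"translation": [0,0,0.001],"fingers": 0.0},
    {"angular": [0,0,0],"translation": [0,0,0.003],"fingers": 0.0},
    {"angular": [0,0,0],"translation": [0,0,0.003],"fingers": 0.0},
    {"angular": [0,0,0],"translation": [0,0,0.003],"fingers": 0.0},
  ],
)

```text
t: 6.1
eef_pos: [0.5844, -0.3229, 0.049]
orientation: [3.117, 0.391, -0.0]
contact_force: [0.3, -1.0, -0.4]
width: 0.0244
```

Emit:
servo_tool(
  steps=[
    {"angular": [0,0,0],"translation": [0,0,0.001],"fingers": 0.0},
    {"angular": [0,0,0],"translation": [0,0,0.002],"fingers": 0.0},
    {"angular": [0,0,0],"translation": [0,0,0.003],"fingers": 0.0},
    {"angular": [0,0,0],"translation": [0,0,0.003],"fingers": 0.0},
    {"angular": [0,0,0],"translation": [0,0,0.003],"fingers": 0.0},
  ],
)

```text
t: 6.6
eef_pos: [0.5845, -0.3229, 0.0462]
orientation: [3.117, 0.391, 0.0]
contact_force: [-0.3, 1.0, 0.6]
width: 0.0239
```

Emit:
servo_tool(
  steps=[
    {"angular": [0,0,0],"translation": [0,0,0.001],"fingers": 0.0},
    {"angular": [0,0,0],"translation": [0,0,0.002],"fingers": 0.0},
    {"angular": [0,0,0],"translation": [0,0,0.002],"fingers": 0.0},
    {"angular": [0,0,0],"translation": [0,0,0.002],"fingers": 0.0},
  ],
)

```text
t: 7.0
eef_pos: [0.5846, -0.323, 0.0445]
orientation: [3.117, 0.391, 0.001]
contact_force: [-0.7, 0.1, 2.4]
width: 0.0241
```

Emit:
servo_tool(
  steps=[
    {"angular": [0,0,0],"translation": [0,0,0.001],"fingers": 0.0},
    {"angular": [0,0,0],"translation": [0,0,0.002],"fingers": 0.0},
    {"angular": [0,0,0],"translation": [0,0,0.002],"fingers": 0.0},
    {"angular": [0,0,0],"translation": [0,0,0.002],"fingers": 0.0},
  ],
)

```text
t: 7.4
eef_pos: [0.5847, -0.3232, 0.0428]
orientation: [3.116, 0.391, 0.001]
contact_force: [-1.7, -0.3, 5.5]
width: 0.024
```

Emit:
servo_tool(
  steps=[
    {"angular": [0,0,0],"translation": [0,0,0.001],"fingers": 0.0},
    {"angular": [0,0,0],"translation": [0,0,0.001],"fingers": 0.0},
    {"angular": [0,0,0],"translation": [0,0,0.001],"fingers": 0.0},
    {"angular": [0,0,0],"translation": [0,0,0.001],"fingers": 0.0},
  ],
)

```text
t: 7.8
eef_pos: [0.5847, -0.3232, 0.0421]
orientation: [3.116, 0.391, 0.002]
contact_force: [-1.0, 0.2, 6.4]
width: 0.0243
```

```bash
python3 - <<'E'
from h import *
c=snap('wrist','wrist6');
for i in range(3):
    s=sense();print(s['t'],s['eef_pos'],s['contact_force'],s['width']); camera('top')
E
```

```text
7.85 [ 0.58473437 -0.32316097  0.04209621] [-1.33388841 -0.19681053  5.34965139] 0.024278824363971274
7.9 [ 0.58474815 -0.32317895  0.04210693] [-1.70797469 -0.11079399  5.69737007] 0.024236383955142774
7.95 [ 0.58474692 -0.32316753  0.04212296] [-1.42889046  0.28065362  6.05313835] 0.024046222822143287
```

View pics/wrist6.png

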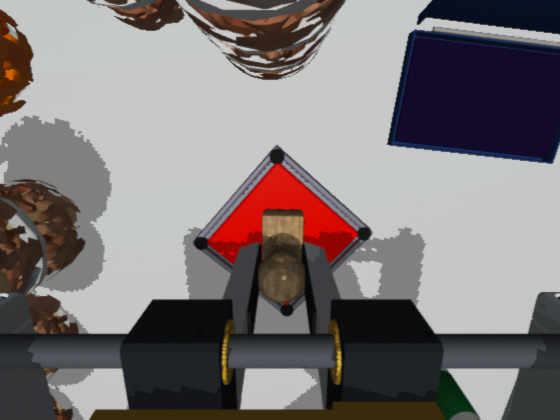

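The stamp is pressed centrally, the plate visibly lower, at a steady 5.5–6 N (about 3.8 mm). Lifting now.

Emit:
servo_tool(
  steps=[
    {"angular": [0,0,0],"translation": [0,0,-0.005],"fingers": 0.0},
    {"angular": [0,0,0],"translation": [0,0,-0.02],"fingers": 0.0},
    {"angular": [0,0,0],"translation": [0,0,-0.05],"fingers": 0.0},
    {"angular": [0,0,0],"translation": [0,0,-0.085],"fingers": 0.0},
    {"angular": [0,0,0],"translation": [0,0,-0.115],"fingers": 0.0},
    {"angular": [0,0,0],"translation": [0,0,-0.135],"fingers": 0.0},
    {"angular": [0,0,0],"translation": [0,0,-0.135],"fingers": 0.0},
    {"angular": [0,0,0],"translation": [0,0,-0.135],"fingers": 0.0},
  ],
)

```text
t: 8.8
eef_pos: [0.5843, -0.3227, 0.1755]
orientation: [-3.117, -0.392, 0.0]
contact_force: [-0.1, -0.8, -0.9]
width: 0.0241
```

```bash
python3 - <<'E'
from h import *
s=sense();print(s['t'],s['eef_pos'],s['orientation'],s['contact_force'],s['width'])
for n in ['top0']:
    b=ld(n); im=np.ascontiguousarray(b['img']).astype(int)
    m=((im[...,2]-im[...,0]>25)).astype(np.uint8); m[:205]=0;m[240:]=0;m[:,:200]=0;m[:,250:]=0
    cs=sorted(cv2.findContours(m,cv2.RETR_EXTERNAL,cv2.CHAIN_APPROX_NONE)[0],key=cv2.contourArea)[-1]
    box=cv2.boxPoints(cv2.minAreaRect(cs))
    W=np.array([onz(b,p,.009)for p in box]); print(box.tolist(),W.mean(0).round(4),W[:,:2].round(4).tolist(),[np.linalg.norm(W[i]-W[i-1]).round(4) for i in range(4)])
    for i in range(2): d=W[i+1]-W[i]; print(np.linalg.norm(d),np.arctan2(d[1],d[0]))
E
```

```text
8.8 [ 0.5843461  -0.3227235   0.17553892] [-3.11687211e+00 -3.91518539e-01  3.86865326e-04] [-0.09567955 -0.75522307 -0.92786453] 0.024098639725108794
[[212.01351928710938, 223.41891479492188], [214.0, 222.0], [219.1351318359375, 229.18917846679688], [217.14865112304688, 230.60809326171875]] [0.4624 0.067  0.009 ] [[0.4723, 0.0788], [0.477, 0.0721], [0.4525, 0.0552], [0.4479, 0.0619]] [np.float64(0.0297), np.float64(0.0081), np.float64(0.0297), np.float64(0.0081)]
0.008143095359756622 -0.9678061403351519
0.0297454078605374 -2.5371745795482825
```

Emit:
servo_tool(
  steps=[
    {"angular": [0,0,0],"translation": [-0.01,-0.014,0],"fingers": 0.0},
    {"angular": [0,0,-0.05],"translation": [-0.03,-0.041,0],"fingers": 0.0},
    {"angular": [0,0,-0.15],"translation": [-0.05,-0.069,0],"fingers": 0.0},
    {"angular": [0,0,-0.27],"translation": [-0.07,-0.097,0],"fingers": 0.0},
    {"angular": [0,0,-0.39],"translation": [-0.085,-0.117,0],"fingers": 0.0},
    {"angular": [0,0,-0.51],"translation": [-0.095,-0.13,0],"fingers": 0.0},
    {"angular": [0,0,-0.63],"translation": [-0.095,-0.13,0],"fingers": 0.0},
    {"angular": [0,0,-0.75],"translation": [-0.095,-0.13,0],"fingers": 0.0},
    {"angular": [0,0,-0.8],"translation": [-0.095,-0.13,0],"fingers": 0.0},
  ],
)

```text
t: 9.7
eef_pos: [0.4589, -0.2195, 0.1733]
orientation: [-2.712, -1.577, 0.004]
contact_force: [1.0, -0.2, -0.2]
width: 0.024
```

```bash
python3 - <<'E'
from h import *
from scipy.spatial.transform import Rotation as Ro
s=sense();print(s['t'],s['eef_pos'],s['orientation'],s['contact_force'],s['width'])
T=Ro.from_rotvec(s['orientation']).as_matrix();print(np.arctan2(T[1,0],T[0,0]),T.T@(np.array([.475,-.06,.176])-s['eef_pos']))
E
```

```text
9.7 [ 0.45888557 -0.21945541  0.17326553] [-2.71235559 -1.57679369  0.00353754] [ 0.99275259 -0.16546007 -0.22131728] 0.02402660428381681
1.0531674935696747 [ 0.14654015 -0.06491073 -0.00240018]
```

Emit:
servo_tool(
  steps=[
    {"angular": [0,0,-0.08],"translation": [0.015,-0.007,0],"fingers": 0.0},
    {"angular": [0,0,-0.18],"translation": [0.04,-0.018,0],"fingers": 0.0},
    {"angular": [0,0,-0.29],"translation": [0.065,-0.029,0],"fingers": 0.0},
    {"angular": [0,0,-0.4],"translation": [0.09,-0.04,0],"fingers": 0.0},
    {"angular": [0,0,-0.5],"translation": [0.115,-0.051,0],"fingers": 0.0},
    {"angular": [0,0,-0.6],"translation": [0.135,-0.06,0],"fingers": 0.0},
    {"angular": [0,0,-0.7],"translation": [0.147,-0.065,0],"fingers": 0.0},
    {"angular": [0,0,-0.8],"translation": [0.147,-0.065,0],"fingers": 0.0},
    {"angular": [0,0,-0.8],"translation": [0.147,-0.065,0],"fingers": 0.0},
    {"angular": [0,0,-0.8],"translation": [0.147,-0.065,0],"fingers": 0.0},
  ],
)

```text
t: 10.7
eef_pos: [0.4762, -0.0604, 0.1742]
orientation: [-1.892, -2.504, 0.002]
contact_force: [-0.7, 0.2, -1.2]
width: 0.0239
```

```bash
python3 - <<'E'
from h import *
c=snap('wrist','wrist7');s=sense();print(s['t'],s['eef_pos'],s['orientation'],s['contact_force'],s['width'])
E
```

```text
10.75 [ 0.47632539 -0.06059212  0.17460472] [-1.89227217e+00 -2.50489606e+00  1.72888451e-03] [-0.29934061 -0.10219804 -0.32551292] 0.0240906634217193
```

View pics/wrist7.png

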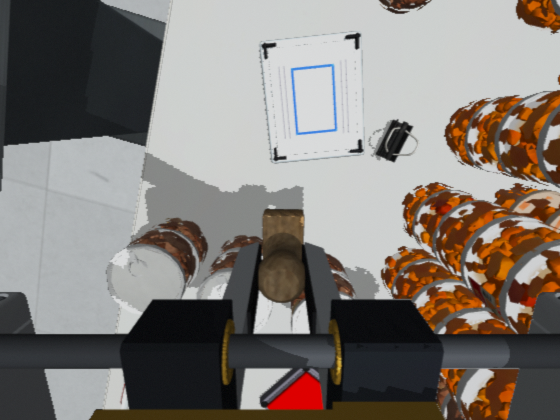

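The card is ahead, with its blue box at (315,100), and the spring clip is at (393,140). I'll measure the box corners and the stamp's pose in the hand.

```bash
cat > bx.py <<'E'
from h import *
from scipy.spatial.transform import Rotation as Ro
def box(b,z=.009):
    im=np.ascontiguousarray(b['img']).astype(int)
    m=((im[...,2]-im[...,0]>60)&(im[...,2]>120)).astype(np.uint8)
    n,l,st,ce=cv2.connectedComponentsWithStats(m,connectivity=8)
    i=1+np.argmax(st[1:,4]); cs=np.argwhere(l==i)[:,::-1].astype(np.float32)
    # rectify to plane, then minAreaRect in mm
    W=np.array([onz(b,p,z)[:2] for p in cs],np.float32)
    r=cv2.minAreaRect(W*1000); q=cv2.boxPoints(r)/1000
    e=[q[1]-q[0],q[2]-q[1]]; L=max(e,key=np.linalg.norm)
    y=np.arctan2(L[1],L[0])%np.pi
    return q.mean(0),y,[np.linalg.norm(x) for x in e],q,cs
def foot(b,z,eef):
    pass
E
python3 - <<'E'
from bx import *
b=ld('wrist7');c,y,e,q,cs=box(b);print(c,y,e,q.tolist(),len(cs))
s=sense();T=Ro.from_rotvec(s['orientation']).as_matrix();print(s['eef_pos'],np.arctan2(T[1,0],T[0,0]))
print([proj(b,[*p,.009]).round(1).tolist() for p in q])
cv2.imwrite('pics/z7.png',cv2.resize(b['img'][190:310,230:330,::-1],None,fx=5,fy=5,interpolation=cv2.INTER_CUBIC))
E
```

```text
[0.48028275 0.04472383] 1.9440066 [np.float32(0.0649711), np.float32(0.04292345)] [[0.44845399260520935, 0.06714803725481033], [0.47214287519454956, 0.006649442482739687], [0.5121115446090698, 0.022299621254205704], [0.4884226620197296, 0.08279822021722794]] 563
[ 0.47632539 -0.06059212  0.17460472] 1.8476575562743631
[[290.1, 67.6], [295.6, 134.9], [336.9, 130.9], [333.6, 63.1]]
```

View pics/z7.png

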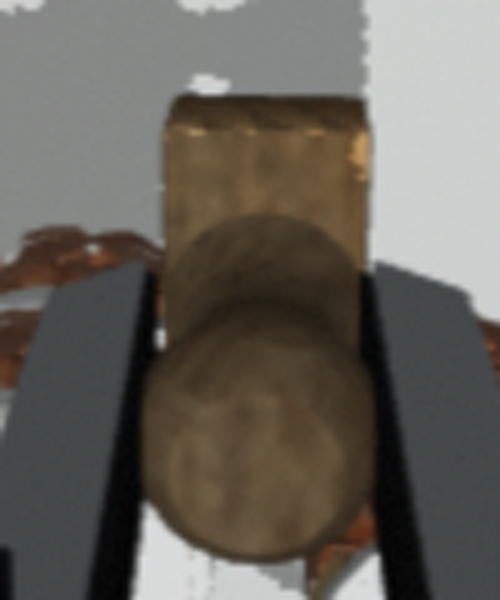

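```bash
python3 - <<'E'
from bx import *
b=ld('wrist7');s=sense();T=Ro.from_rotvec(s['orientation']).as_matrix();e=s['eef_pos']
for p,z in [((264.5,209.4),.029),((303,209.4),.029),((263,216),.010),((304,216),.010)]:
    X=onz(b,p,e[2]-z); print(p,(T.T@(X-e)).round(4))
E
```

```text
(264.5, 209.4) [ 0.0235 -0.0115  0.0291]
(303, 209.4) [0.0235 0.0142 0.029 ]
(263, 216) [ 0.0246 -0.0115  0.0101]
(304, 216) [0.0247 0.0136 0.01  ]
```

Emit:
servo_tool(
  steps=[
    {"angular": [0,0,-0.03],"translation": [0.02,0.006,0],"fingers": 0.0},
    {"angular": [0,0,-0.06],"translation": [0.045,0.014,0],"fingers": 0.0},
    {"angular": [0,0,-0.096],"translation": [0.07,0.022,0],"fingers": 0.0},
    {"angular": [0,0,-0.096],"translation": [0.09,0.029,0.01],"fingers": 0.0},
    {"angular": [0,0,-0.096],"translation": [0.1,0.032,0.03],"fingers": 0.0},
    {"angular": [0,0,-0.096],"translation": [0.1,0.032,0.05],"fingers": 0.0},
    {"angular": [0,0,-0.096],"translation": [0.1,0.032,0.06],"fingers": 0.0},
    {"angular": [0,0,-0.096],"translation": [0.1,0.032,0.06],"fingers": 0.0},
    {"angular": [0,0,-0.096],"translation": [0.1,0.032,0.06],"fingers": 0.0},
  ],
)

```text
t: 11.65
eef_pos: [0.4805, 0.0439, 0.1164]
orientation: [1.77, 2.595, 0.0]
contact_force: [0.2, -1.0, -0.8]
width: 0.0242
```

```bash
python3 - <<'E'
from bx import *
b=snap('wrist','wrist8');s=sense();T=Ro.from_rotvec(s['orientation']).as_matrix();print(s['t'],s['eef_pos'],np.arctan2(T[1,0],T[0,0]),s['contact_force'],s['width'],s['orientation'])
E
```

```text
11.7 [0.48092224 0.04396222 0.11694069] 1.9446459479623495 [ 0.67674849 -0.91766221  0.13576162] 0.02422719436784703 [1.76912336e+00 2.59441213e+00 1.23086556e-03]
```

View pics/wrist8.png

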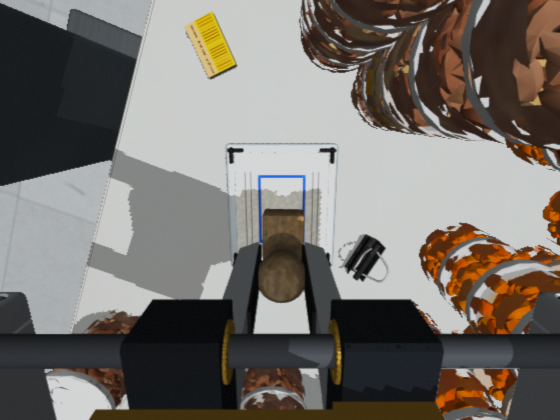

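```bash
python3 - <<'E'
from bx import *
b=ld('wrist8');s=sense();T=Ro.from_rotvec(s['orientation']).as_matrix();e=s['eef_pos'];print(e)
im=b['img'].astype(int);m=((im[...,2]-im[...,0]>60)&(im[...,2]>120)); m[:170]=0;m[240:]=0;m[:,:250]=0;m[:,315:]=0
r=np.argwhere(m)
L=r[(r[:,1]<265)&(r[:,0]>182)];R=r[(r[:,1]>300)&(r[:,0]>182)];U=r[(r[:,0]<182)&(r[:,1]>266)&(r[:,1]<298)]
def f(q): 
    P=np.array([T.T@(onz(b,(x,y),.009)-e) for y,x in q]);return P
for n,q in(('L',L),('R',R),('U',U)):
    P=f(q);i=0 if n!='U' else 1;k=np.polyfit(P[:,i],P[:,1-i],1);print(n,len(q),P.mean(0).round(4),k.round(4))
cv2.imwrite('pics/z8.png',cv2.resize(b['img'][160:260,230:340,::-1],None,fx=6,fy=6,interpolation=cv2.INTER_CUBIC))
E
```

```text
[0.48092224 0.04396222 0.11694069]
L 129 [ 0.0003 -0.0205  0.1079] [ 0.0052 -0.0205]
R 63 [0.0145 0.02   0.108 ] [-0.0013  0.0201]
U 93 [0.0324 0.0003 0.1079] [0.     0.0324]
```

View pics/z8.png

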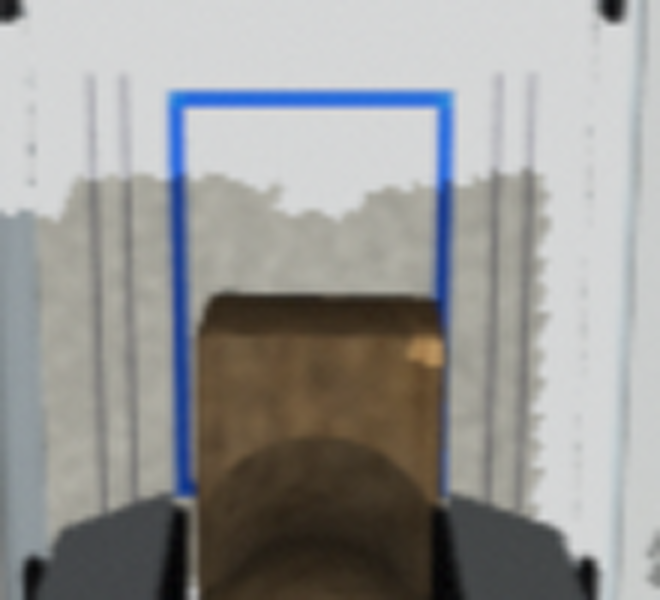

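```bash
python3 - <<'E'
from bx import *
a=ld('wrist7');b=ld('wrist8')
for p,q in [((290.6,68.2),(258,175.2)),((333.4,63.8),(305.5,175.2))]: print(tri(a,p,b,q))
s=sense();print(s['eef_pos'],s['contact_force'])
E
```

```text
(array([0.44915034, 0.06688716, 0.00835442]), np.float64(0.00018900431131773523))
(array([0.48876121, 0.08237843, 0.0078733 ]), np.float64(0.0004742332512190978))
[0.48092224 0.04396222 0.11694069] [ 0.67674849 -0.91766221  0.13576162]
```

The card's measured height is about 8.1 mm, against 9 mm in the text, and the box centre is within 1.5 mm of the tool. Descending in two stages.

Emit:
servo_tool(
  steps=[
    {"angular": [0,0,0],"translation": [0.001,-0.001,0.012],"fingers": 0.0},
    {"angular": [0,0,0],"translation": [0.001,-0.001,0.026],"fingers": 0.0},
    {"angular": [0,0,0],"translation": [0.001,-0.001,0.04],"fingers": 0.0},
    {"angular": [0,0,0],"translation": [0.001,-0.001,0.05],"fingers": 0.0},
    {"angular": [0,0,0],"translation": [0.001,-0.001,0.056],"fingers": 0.0},
    {"angular": [0,0,0],"translation": [0.001,-0.001,0.056],"fingers": 0.0},
    {"angular": [0,0,0],"translation": [0.001,-0.001,0.056],"fingers": 0.0},
  ],
)

```text
t: 12.4
eef_pos: [0.4791, 0.045, 0.06]
orientation: [1.768, 2.596, 0.0]
contact_force: [0.2, 0.3, -0.6]
width: 0.0238
```

```bash
python3 - <<'E'
from bx import *
b=snap('wrist','wrist9');s=sense();T=Ro.from_rotvec(s['orientation']).as_matrix();print(s['t'],s['eef_pos'],np.arctan2(T[1,0],T[0,0]),s['contact_force'],s['width'],s['orientation'])
cv2.imwrite('pics/z9.png',cv2.resize(b['img'][140:280,220:350,::-1],None,fx=4.2,fy=4.2,interpolation=cv2.INTER_CUBIC))
E
```

```text
12.45 [0.47943006 0.04496831 0.06045641] 1.9458275163234326 [ 0.1459719  -0.22235839  0.53069517] 0.024060808651880317 [1.76784980e+00 2.59583709e+00 8.09060265e-04]
```

View pics/z9.png

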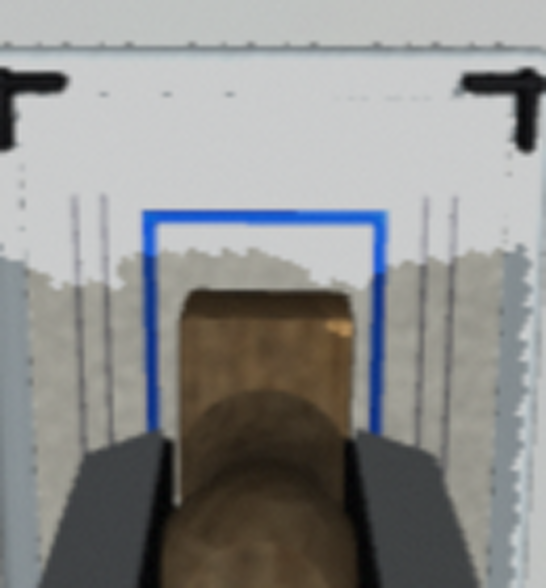

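Emit:
servo_tool(
  steps=[
    {"angular": [0,0,0],"translation": [0,0,0.004],"fingers": 0.0},
    {"angular": [0,0,0],"translation": [0,0,0.008],"fingers": 0.0},
    {"angular": [0,0,0],"translation": [0,0,0.011],"fingers": 0.0},
    {"angular": [0,0,0],"translation": [0,0,0.011],"fingers": 0.0},
    {"angular": [0,0,0],"translation": [0,0,0.011],"fingers": 0.0},
    {"angular": [0,0,0],"translation": [0,0,0.011],"fingers": 0.0},
  ],
)

```text
t: 13.05
eef_pos: [0.4791, 0.0449, 0.0491]
orientation: [1.768, 2.596, 0.0]
contact_force: [-0.4, -0.2, -0.6]
width: 0.0239
```

```bash
python3 - <<'E'
from bx import *
b=snap('wrist','wrist10');s=sense();T=Ro.from_rotvec(s['orientation']).as_matrix();print(s['t'],s['eef_pos'],np.arctan2(T[1,0],T[0,0]),s['contact_force'],s['width'],s['orientation'])
cv2.imwrite('pics/z10.png',cv2.resize(b['img'][140:280,220:350,::-1],None,fx=4.2,fy=4.2,interpolation=cv2.INTER_CUBIC))
c=snap('scene','scene10');cv2.imwrite('pics/s10.png',cv2.resize(c['img'][180:320,150:330,::-1],None,fx=4.2,fy=4.2,interpolation=cv2.INTER_CUBIC))
E
```

```text
13.1 [0.47911378 0.04493123 0.04913606] 1.945810218688316 [-0.60886396 -0.59203203 -0.30999043] 0.02398697004373545 [1.76816573e+00 2.59625219e+00 1.83063905e-04]
```

View pics/z10.png

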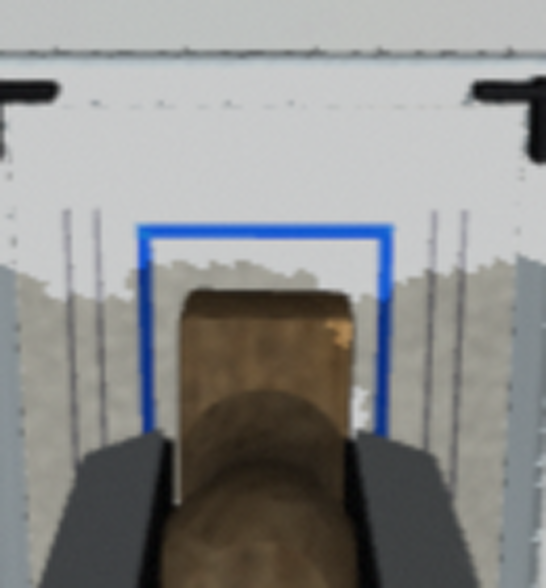

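View pics/s10.png

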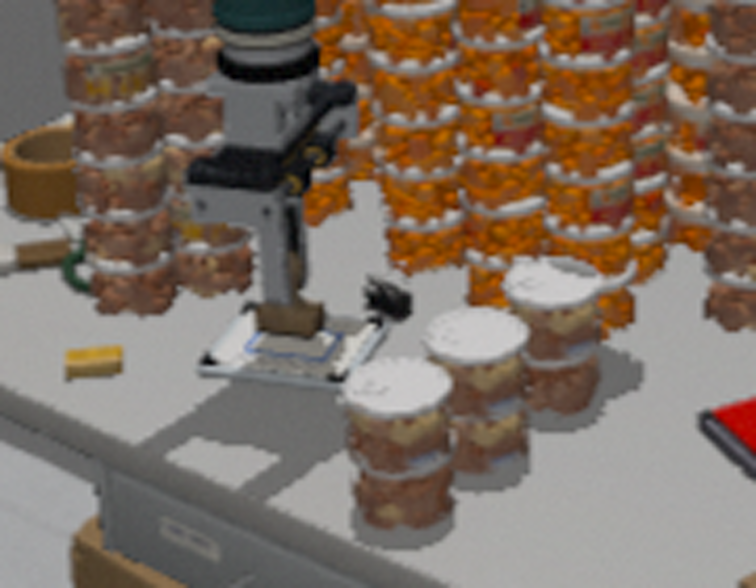

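```bash
python3 - <<'E'
from bx import *
b=ld('wrist10');s=sense();T=Ro.from_rotvec(s['orientation']).as_matrix();e=s['eef_pos']
f=lambda u,v,z:(T.T@(onz(b,(u/4.2+220,v/4.2+140),z)-e)).round(4)
z=e[2]-.0285
print('foot bottom',f(187,290,z),f(350,290,z),'height over card',z-.009)
print('box outer',f(138,226,.009),f(393,226,.009))
E
```

```text
foot bottom [ 0.0236 -0.0112  0.0285] [0.0236 0.0147 0.0285] height over card 0.011649014381921
box outer [ 0.0313 -0.0198  0.0401] [0.0313 0.0225 0.0401]
```

All the offsets are well inside tolerance, so I'm handing in.

```bash
python3 -c "
from h import *
s=sense();print(s['t'],abs(s['qvel']).max(),s['width'])
print(sign_off());s=sense();print(s['t'],s['eef_pos'],s['width'])"
```

```text
13.15 0.0013995705167958413 0.02414576658236427
the job is handed in; nothing more can be done
None
the job is handed in; nothing more can be done
```

The job is handed in, with no verdict reported. I gripped the smaller stamp by its knob and inked it. I then carried it over the row of cans, its underside at about 145 mm, and left it held still above the blue box. It took 13.15 s.

- **Inking:** the press on the red plate settled at 5.5–6 N, about 3.8 mm of sink. The stamp was within about 3 mm of the plate's centre.
- **Final pose:** the foot's centre is about 0.5 mm from the box centre. It is in line with the box to within about 0.01 rad.
- **Upright:** the stamp stands upright as far as the pictures show.
- **Height:** the underside is about 11–12 mm above the card. The wrist force is at noise level, and the fingers hold at 24 mm opening.
- **Surroundings:** in the last scene picture the cans, clip and seal strips look undisturbed. The glue stick lay outside that crop; it was standing in its place at the last look, when the stamp was over the ink.

Three small disagreements, none near a limit:
- The card's height measured about 8 mm by triangulation, against 9 mm in the text.
- The distance from the tool point to the underside came out at 28 mm from the press and 29 mm from the grasp, so I used 28.5 mm.
- The finger opening on the knob read 24 mm, against its stated 26 mm.

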